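Lay the table from a stack of condiment ware

ROBOT

A 6-joint arm with a two-finger parallel gripper is mounted at the origin on the work surface. World frame = base frame: x ahead of the robot, y to its left, z up, the work surface at z = 0. Lengths are in m, angles in degrees, forces in N, time in s.
With the tool pointing down it reaches from about 0.35 to 0.875 m from the base axis. Payload 4.2 kg.
Tool frame: the origin (TCP) lies midway between the tips of the shut fingers; the grasp point (between the pads) lies 19 mm behind it; z points along the fingers, y is the direction in which the jaws open and shut (so a half turn about z gives the same grasp; the last joint's range is limited). The gripper opens to 87 mm and grips with 3 to 60 N. Pads are 19 mm wide; open, the fingers measure 117 mm over their backs; the gripper's body (75 mm by 190 mm) begins 51 mm behind the grasp point.
Start: joints at [-49.698, 22.042, 0.453, 0, -68.411, -14.817], TCP at [0.269, -0.564, 0.223] pointing down, gripper open.
Joint ranges: [-179.83, 179.83], [-69.29, 118.12], [-61.27, 80.66], [-181.25, 117.63], [-171.15, -9.14], [-177.46, 177.46]. Speed limits (degrees/s): [159.86, 159.86, 180, 180, 180, 180].

INTERFACE

Orientations are given as a 3x3 rotation matrix whose columns are the frame's x, y, z axes.
In Python, from station import r gives the robot as it stands.
- The arm moves only by the tool carry_out, never from a script. Its argument "steps" is a list of rows, each a list of 2 entries, a list of its own where there are three numbers: the shift along the tool's x, y, z in cm, then the turn about the tool's z in degrees. In form: [[[x, y, z], twist], ...]. A call has 1 to 20 rows; each row is the pose to reach, as a shift and turn from the pose measured when the call began, along the tool's axes at that moment; what a row does not reach only later rows make up. A row lasts 1/10 s, in which the tool goes at most 50 mm and 8.59 degrees, less where a joint would pass 70% of its speed; a pose out of reach is approached as far as the arm can. A call with a gripper value outside its range is refused whole. "gripper" is the gripper's target within -1 to 1 (fully open at 1, half-way at 0, shut at -1), set as the call begins (left out, the last holds). The fingers move at their own pace and stop on an object; the grip force is fixed at half the most. Time passes only in rows, so rows that repeat a pose let the fingers close. It gives the time, the measured TCP pose, the force and the opening at its end, in the units of the state.
- r.sense(): the state, without advancing time (a new reading comes with each control period).
- r.capture(name): name is "scene" or "top" or "wrist"; returns the picture (420x560x3 uint8, red, green, blue); there is no depth.
- r.calibration(name): a dict with "camera_matrix" (3x3 intrinsics, pixels), "world_from_camera" (4x4, takes a point from camera to world coordinates). Camera axes: x right, y up, looking along -z (the intrinsics and any distortion apply to the point x, -y, -z); pixel columns grow to the right and rows downward; lengths in m; the calibration is good to about 2 mm. A picture is of the moment at which its call begins: read the wrist's pose just before it. calibration takes no time and is no camera call; for the wrist camera it gives the pose at the moment of the call.
- r.finish_job(): hands the job in, once; it reports no verdict.
Trained networks look in the newest picture that a camera, given by its name, has taken for a name from the list of things; names that differ only in an ending like _2 or _b are one class to them, and where a whole thing is asked for, a point or a joint stands for the part that bears it (a point fixed in the world has none). Each returns a list of dicts, best first, with "confidence" (0 to 1); they miss things now and then, are a little off and sometimes report something else, mostly with a low value. They report only what shows in the picture. A call takes as long as a camera call. They do not tell look-alikes from the thing itself.
- r.cut_out(camera, target): "pixels" (420x560 bool, what is visible of it).
- r.place_of(camera, target): "centre" ([x, y, z] in m, in world coordinates, good to about 4 mm: a listed point, or the origin of a listed thing).
The state is a dict: "time_s": time; "joints": joint angles; "joint_velocities": joint speeds; "effort": joint torques, N m; "tcp_pos": TCP position; "ee_rot": TCP orientation; "wrist_force": force on the tool from outside, world axes, zero at the start; "moment": the same for the moment, N m; "gripper_width": opening from 0.0 (shut) to 1.0 (fully open).
Only numpy, scipy, OpenCV 4.12 (cv2) and the standard library are available. Lean on these libraries where they do the work, as an engineer would, in place of code of your own. Each camera call takes 0.05 s, during which the arm holds its last target. There are 200 camera calls.

TASK

Take the stack of tableware apart and set each piece upright in the middle of the dark slatted mat of its own shape: the slim pick box on the narrow mat, the round jar on the round mat, the square jar on the square mat and the flat snack box on the large mat, with the boxes and the square jar lying parallel to their mats' edges. Set everything down gently, never dropping a piece, and do not shift or knock over the tea cup and the sauce bottle that stand among them.

Things in the scene. Friction and masses are not known exactly. Their poses are not given: they have to be found in the camera images.
- pick_box: Top of the stack: slim closed wooden box for dessert picks, medium brown, 116 x 28 x 24 mm (x, y, z), 90 g nominal (hidden variation 0.75 to 1.3 times, as for all four). Origin: centre of its underside, 90 mm above the table at the start. x runs along its length (either end is equal). It lies bridged over the two jars, within 0.05 rad of the snack box's x axis. It belongs on mat_narrow.
- jar_round: Round closed condiment jar, all white ceramic, with a flat lid as wide as the jar (dark seam below the lid): diameter 50 mm, height 50 mm with lid, 150 g nominal, rigid in one piece. Origin: centre of its underside, z up. At the start it stands on one end of the snack box, 46 mm (give or take 2) from the box's centre along the box's x (which end varies), underside 40 mm above the table. It belongs on mat_round.
- jar_square: Square closed condiment jar, all white ceramic, with a flat lid as wide as the jar (dark seam below the lid): 50 x 50 mm, height 50 mm with lid, 150 g nominal, rigid in one piece. Origin: centre of its underside, z up, x and y square to its sides. At the start it stands on the other end of the snack box, 46 mm from the box's centre, its yaw within 0.1 rad of the box's; the two jars stand about 42 mm apart. It belongs on mat_square.
- snack_box: Bottom of the stack: closed flat wooden snack box, medium brown, rigid in one piece, 160 x 62 x 40 mm (x, y, z), 300 g nominal. Origin: centre of its underside, on the table at the start; x runs along its length (either end is equal), within 0.25 rad of the world x axis at the start. It belongs on mat_large.
- mat_large: Large rectangular slatted mat, dark wood, 190 x 88 mm (x, y), 6 mm thick, x along its length. Fixed to the table; its place among the other mats changes at every start, its yaw is within 0.25 rad. Origin: centre of its underside; its top is 6 mm higher.
- mat_narrow: Narrow rectangular slatted mat, dark wood, 150 x 56 mm (x, y), 6 mm thick, x along its length. Fixed to the table; its place among the other mats changes at every start, its yaw is within 0.25 rad. Origin: centre of its underside; its top is 6 mm higher.
- mat_square: Square slatted mat, dark wood, 86 x 86 mm, 6 mm thick, x and y square to its sides. Fixed to the table; its place among the other mats changes at every start, its yaw is within 0.25 rad. Origin: centre of its underside; its top is 6 mm higher.
- mat_round: Round slatted mat, dark wood, diameter 86 mm, 6 mm thick. Fixed to the table; its place among the other mats changes at every start, its yaw is within 0.25 rad. Origin: centre of its underside; its top is 6 mm higher.
- tea_cup: Bystander: small open blue ceramic tea cup, no handle, rim diameter 42 mm, 42 mm high, loose, standing somewhere between the mats and the stack. Origin: centre of its underside. Leave it alone.
- sauce_bottle: Bystander: small closed amber bottle with a red cap, diameter 36 mm, 75 mm high, loose, standing somewhere between the mats and the stack. Origin: centre of its underside. Leave it alone.
Mind the look-alikes: they are no part of the job. What is shaped like the jar_square but purple is not meant. Leave any blue look-alike of the pick_box alone.

How it is judged (in metres and radians):
At the end, for the whole second after the job is handed in: Each piece rests upright (within 0.1 rad), released and still, on its own mat: centre within 12 mm of the mat's centre, underside 2 to 10 mm above the mat's underside; the two boxes and the square jar within 0.2 rad of parallel to their mats' sides (horizontal distance between snack_box and mat_large below 0.012 m and z of snack_box in the frame of mat_large between 0.002 and 0.01 m and angle between each of snack_box, jar_round, jar_square, pick_box's own z axis and vertical below 0.1 rad and linear speed of each of snack_box, jar_round, jar_square, pick_box below 0.02 m/s and angular speed of each of snack_box, jar_round, jar_square, pick_box below 0.2 rad/s and contact force between the fingers and snack_box below 0.05 N and angle between the x axis of snack_box and the x axis of mat_large, either way round below 0.2 rad and horizontal distance between jar_round and mat_round below 0.012 m and z of jar_round in the frame of mat_round between 0.002 and 0.01 m and contact force between the fingers and jar_round below 0.05 N and horizontal distance between jar_square and mat_square below 0.012 m and z of jar_square in the frame of mat_square between 0.002 and 0.01 m and contact force between the fingers and jar_square below 0.05 N and (angle between the x axis of jar_square and the x axis of mat_square, either way round below 0.2 rad or angle between the x axis of jar_square and the y axis of mat_square, either way round below 0.2 rad) and horizontal distance between pick_box and mat_narrow below 0.012 m and z of pick_box in the frame of mat_narrow between 0.002 and 0.01 m and contact force between the fingers and pick_box below 0.05 N and angle between the x axis of pick_box and the x axis of mat_narrow, either way round below 0.2 rad); the robot touches nothing.
It fails at once if a piece of the stack is dropped or flung (it moves faster than 0.7 m/s while the fingers do not touch it; a free fall of about 25 mm) ((linear speed of snack_box above 0.7 m/s and contact force between the fingers and snack_box below 0.02 N) or (linear speed of jar_round above 0.7 m/s and contact force between the fingers and jar_round below 0.02 N) or (linear speed of jar_square above 0.7 m/s and contact force between the fingers and jar_square below 0.02 N) or (linear speed of pick_box above 0.7 m/s and contact force between the fingers and pick_box below 0.02 N)).
It fails at once if the tea cup is shifted by more than 30 mm or tipped by more than 0.5 rad (distance of tea_cup from where it was at the start of the episode above 0.03 m or angle between tea_cup's own z axis and vertical above 0.5 rad).
It fails at once if the sauce bottle is shifted by more than 30 mm or tipped by more than 0.5 rad (distance of sauce_bottle from where it was at the start of the episode above 0.03 m or angle between sauce_bottle's own z axis and vertical above 0.5 rad).
It also fails if it takes over 128 s, if anything falls off the work surface, if the arm or the gripper's body presses on something with over 40 N, if the wrist force passes 120 N, or if a joint passes its speed limit or range.

## Working session

There is one attempt and no reset: what is moved stays moved. The work goes in short steps, Python scripts to look and compute and a tool call to move; the robot and the scene stay as the last step left them, time stands still between calls to the robot, and variables do not carry over. Pictures are saved under pics/ and viewed, about 12 in all and at most 16, crops included, and the job is handed in when it is done.

Besides the shell and the picture viewer there is one more tool, called after "Call:" as name(argument=value, ...), one argument or row to a line, values as JSON. carry_out: Moves the arm, as the interface text tells. Its arguments: {"type":"object","properties":{"steps":{"type":"array","items":{"type":"array"}},"gripper":{"type":"number"}},"required":["steps"]}

```bash
mkdir -p pics; ls; cat > h.py <<'E'
import numpy as np, cv2
from station import r
def save(cam,name):
    im=r.capture(cam); cv2.imwrite('pics/'+name,im[:,:,::-1]); return im
def ray(cam,uv,z):
    c=r.calibration(cam); K=np.array(c['camera_matrix']); T=np.array(c['world_from_camera'])
    uv=np.atleast_2d(uv).astype(float)
    d=np.c_[(uv[:,0]-K[0,2])/K[0,0],-(uv[:,1]-K[1,2])/K[1,1],-np.ones(len(uv))]@T[:3,:3].T
    o=T[:3,3]; return o+d*((z-o[2])/d[:,2])[:,None]
E
python3 - <<'E'
from h import *
s=r.sense(); print({k:np.round(s[k],3).tolist() for k in ('time_s','tcp_pos','ee_rot','gripper_width')})
save('top','top0.png'); 
print({k:np.round(v,3).tolist() for k,v in r.calibration('top').items() if k in('camera_matrix','world_from_camera')}, list(r.calibration('top')))
H={'pick_box':.114,'jar_round':.09,'jar_square':.09,'snack_box':.04,'mat_large':.006,'mat_narrow':.006,'mat_square':.006,'mat_round':.006,'tea_cup':.042,'sauce_bottle':.075}
for n,h in H.items():
    for p in r.place_of('top',n)[:3]: print(n,np.round(p['centre'],3),round(p['confidence'],2))
    for m in r.cut_out('top',n)[:2]:
        ys,xs=np.nonzero(m['pixels']); w=ray('top',np.c_[xs,ys],h)[:,:2].astype(np.float32)
        (c,sz,a)=cv2.minAreaRect(w*1000); print('   cut',round(m['confidence'],2),'px',xs.mean().round(),ys.mean().round(),np.round(c),np.round(sz),round(a,1))
save('scene','scene0.png')
E
```

```text
pics
{'time_s': 0.0, 'tcp_pos': [0.269, -0.564, 0.221], 'ee_rot': [[-0.903, -0.43, -0.001], [-0.43, 0.903, 0.002], [0.0, 0.002, -1.0]], 'gripper_width': 0.998}
{'camera_matrix': [[491.828, 0.0, 279.602], [0.0, 491.828, 206.573], [0.0, 0.0, 1.0]], 'world_from_camera': [[0.059, 0.975, -0.214, 0.229], [-0.998, 0.058, -0.01, -0.006], [0.002, 0.214, 0.977, 1.502], [0.0, 0.0, 0.0, 1.0]]} ['camera_matrix', 'world_from_camera']
pick_box [0.509 0.406 0.088] 0.74
pick_box [ 0.701  0.42  -0.   ] 0.7
   cut 0.6 px 152.0 154.0 [671. 394.] [ 39. 115.] 9.4
   cut 0.57 px 141.0 206.0 [512. 407.] [119.  35.] 2.9
jar_round [0.555 0.405 0.045] 0.6
jar_square [0.368 0.371 0.001] 0.79
jar_square [0.466 0.411 0.037] 0.63
   cut 0.77 px 155.0 260.0 [359. 357.] [56. 55.] 35.2
   cut 0.72 px 146.0 226.0 [464. 402.] [56. 61.] 3.4
snack_box [ 0.509  0.411 -0.002] 0.72
   cut 0.87 px 154.0 215.0 [505. 385.] [ 69. 165.] 74.4
mat_large [0.622 0.197 0.005] 0.71
   cut 0.84 px 221.0 183.0 [623. 198.] [ 89. 192.] 85.4
   cut 0.71 px 285.0 222.0 [510.  -8.] [145.  53.] 3.1
   cut 0.34 px 247.0 248.0 [420. 102.] [40. 37.] 4.1
mat_square [ 0.503 -0.409 -0.002] 0.56
   cut 0.83 px 414.0 233.0 [ 500. -411.] [90. 86.] 81.8
mat_round [ 0.602 -0.207 -0.   ] 0.6
   cut 0.76 px 349.0 196.0 [ 605. -205.] [87. 81.] 2.0
tea_cup [ 0.41   0.099 -0.003] 0.57
   cut 0.43 px 247.0 248.0 [415.  99.] [39. 36.] 4.1
sauce_bottle [ 0.712 -0.1   -0.001] 0.45
   cut 0.52 px 319.0 158.0 [ 700. -101.] [38. 30.] 2.5
```

```bash
python3 -c "
import cv2
a=cv2.imread('pics/top0.png')[110:310,90:470]
cv2.imwrite('pics/top0c.png',cv2.resize(a,None,fx=2.1,fy=2.1,interpolation=2))"
```

```text
(no output)
```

View pics/top0c.png

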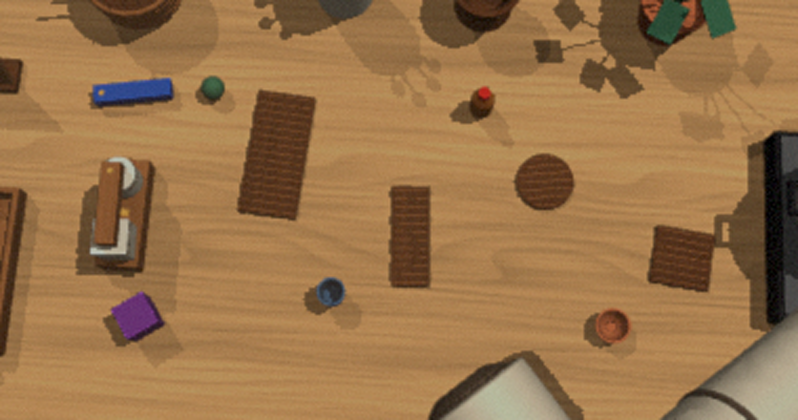

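View pics/scene0.png

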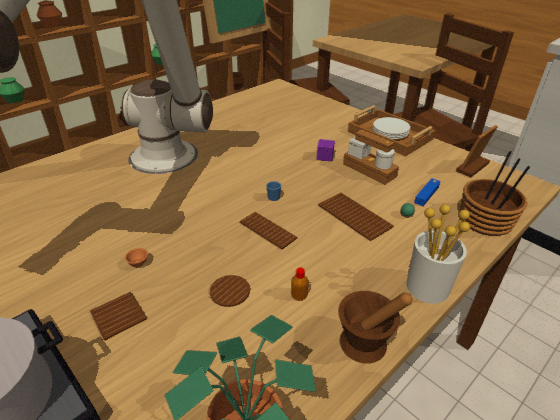

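The stack is brown and white, at top px (141,206). There are two look-alikes: a blue box at (152,154) and a purple cube at (155,260), both to be left alone. I'll survey the mats with the wrist camera on the way to the stack.

```bash
cat >> h.py <<'E'
def go(p,head):
    s=r.sense(); R=np.array(s['ee_rot']); d=R.T@(np.array(p)-s['tcp_pos'])*100
    h=np.degrees(np.arctan2(R[1,0],R[0,0])); t=(h-head+90)%180-90
    print('shift',np.round(d,1).tolist(),'twist',round(t,1),'rows',max(np.linalg.norm(d)/5,abs(t)/8.59).round(1),'j',np.round(s['joints']).tolist())
E
python3 -c "
from h import *
go([.46,-.36,.36],180)"
```

```text
shift [-26.0, 10.2, -13.7] twist 25.5 rows 6.2 j [-50.0, 22.0, 0.0, 0.0, -68.0, -15.0]
```

Call:
carry_out(
  steps=[
    [[-26,10.2,-13.7],25.5],
    [[-26,10.2,-13.7],25.5],
    [[-26,10.2,-13.7],25.5],
    [[-26,10.2,-13.7],25.5],
    [[-26,10.2,-13.7],25.5],
    [[-26,10.2,-13.7],25.5],
    [[-26,10.2,-13.7],25.5],
    [[-26,10.2,-13.7],25.5],
    [[-26,10.2,-13.7],25.5],
  ],
  gripper=1,
)

```text
time_s: 2.0
tcp_pos: [0.4592, -0.3602, 0.3587]
ee_rot: [[-1.0, 0.0, -0.001], [0.0, 1.0, 0.001], [0.001, 0.001, -1.0]]
wrist_force: [-0.2, -0.4, -0.4]
gripper_width: 1.001
```

```bash
cat >> h.py <<'E'
def look(names,cam='wrist'):
    for n,h in names.items():
        for p in r.place_of(cam,n)[:3]: print(n,np.round(p['centre'],3),round(p['confidence'],2))
        for m in r.cut_out(cam,n)[:2]:
            ys,xs=np.nonzero(m['pixels']); w=ray(cam,np.c_[xs,ys],h)[:,:2].astype(np.float32)
            (c,sz,a)=cv2.minAreaRect(w*1000); print('   cut',round(m['confidence'],2),'px',xs.mean().round(),ys.mean().round(),'rows',ys.min(),ys.max(),'cols',xs.min(),xs.max(),np.round(c),np.round(sz),round(a,1))
E
python3 - <<'E'
from h import *
s=r.sense();print(s['tcp_pos'],s['time_s'])
save('wrist','w1.png'); print(np.round(r.calibration('wrist')['world_from_camera'],3))
look({'mat_square':.006,'mat_round':.006})
E
```

```text
[ 0.45924789 -0.36023951  0.35874869] 2.0
[[ 0.002 -0.959 -0.283  0.382]
 [ 1.     0.001  0.001 -0.36 ]
 [-0.001 -0.283  0.959  0.521]
 [ 0.     0.     0.     1.   ]]
mat_square [ 0.498 -0.41   0.003] 0.67
   cut 0.57 px 250.0 189.0 rows 162 215 cols 224 276 [ 499. -410.] [87. 89.] 82.3
mat_round [ 0.601 -0.206 -0.001] 0.95
   cut 0.86 px 360.0 238.0 rows 221 262 cols 338 384 [ 596. -209.] [73. 86.] 18.6
```

View pics/w1.png

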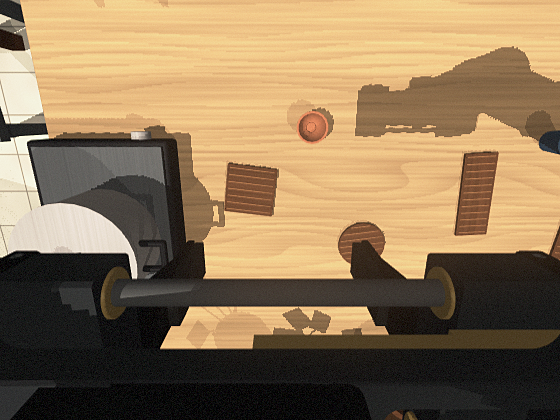

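Wrist view: square mat at px (250,189), round mat at (360,238) partly behind the finger, narrow mat at (477,193). I'll move on to the narrow and large mats.

Call:
carry_out(
  steps=[
    [[-10,40,0],0],
    [[-10,40,0],0],
    [[-10,40,0],0],
    [[-10,40,0],0],
    [[-10,40,0],0],
    [[-10,40,0],0],
    [[-10,40,0],0],
    [[-10,40,0],0],
    [[-10,40,0],0],
    [[-10,40,0],0],
    [[-10,40,0],0],
  ],
)

```text
time_s: 3.35
tcp_pos: [0.5594, 0.0377, 0.3588]
ee_rot: [[-1.0, 0.003, -0.002], [0.003, 1.0, 0.0], [0.002, 0.0, -1.0]]
wrist_force: [-0.3, -0.1, -0.4]
gripper_width: 0.996
```

```bash
python3 - <<'E'
from h import *
save('wrist','w2.png')
look({'mat_large':.006,'mat_narrow':.006,'mat_round':.006,'tea_cup':0.042})
go([.47,.39,.36],180)
E
```

```text
mat_large [0.62  0.198 0.002] 0.88
mat_large [0.558 0.412 0.042] 0.22
   cut 0.9 px 368.0 196.0 rows 146 252 cols 337 402 [623. 197.] [ 91. 191.] 85.0
   cut 0.54 px 141.0 192.0 rows 168 215 cols 116 165 [ 604. -206.] [86. 85.] 40.9
mat_narrow [ 0.511 -0.006 -0.002] 0.79
   cut 0.8 px 250.0 134.0 rows 89 181 cols 230 269 [510.  -9.] [150.  58.] 3.7
mat_round [ 0.6   -0.205 -0.   ] 0.71
   cut 0.81 px 141.0 192.0 rows 169 215 cols 117 165 [ 604. -204.] [85. 84.] 81.1
tea_cup [ 0.415  0.098 -0.002] 0.83
   cut 0.81 px 319.0 73.0 rows 58 88 cols 305 333 [417. 100.] [41. 41.] 89.8
shift [9.1, 35.2, -0.1] twist -0.2 rows 7.3 j [20.0, 12.0, 6.0, -0.0, -84.0, -111.0]
```

Call:
carry_out(
  steps=[
    [[9,35,2],0],
    [[9,35,2],0],
    [[9,35,2],0],
    [[9,35,2],0],
    [[9,35,2],0],
    [[9,35,2],0],
    [[9,35,2],0],
    [[9,35,2],0],
    [[9,35,2],0],
    [[9,35,2],0],
  ],
)

```text
time_s: 4.8
tcp_pos: [0.4708, 0.3878, 0.3395]
ee_rot: [[-1.0, 0.003, -0.001], [0.003, 1.0, 0.0], [0.001, 0.0, -1.0]]
wrist_force: [0.1, -0.8, 0.5]
gripper_width: 1.004
```

```bash
python3 - <<'E'
from h import *
save('wrist','w3.png')
look({'pick_box':.114,'jar_round':.09,'jar_square':.09,'snack_box':.04})
E
```

```text
pick_box [0.511 0.409 0.095] 0.84
   cut 0.97 px 294.0 207.0 rows 166 249 cols 284 304 [511. 409.] [117.  27.] 1.1
jar_round [0.559 0.411 0.04 ] 0.73
   cut 0.81 px 285.0 231.0 rows 214 248 cols 276 308 [548. 405.] [51. 50.] 20.4
jar_square [ 0.363  0.374 -0.004] 0.93
jar_square [0.466 0.411 0.04 ] 0.59
   cut 0.74 px 291.0 169.0 rows 154 193 cols 274 310 [466. 408.] [54. 50.] 1.5
   cut 0.73 px 267.0 98.0 rows 74 123 cols 243 290 [368. 374.] [46. 46.] 34.9
snack_box [ 0.514  0.411 -0.002] 0.93
   cut 0.79 px 288.0 186.0 rows 145 243 cols 271 312 [510. 410.] [160.  63.] 0.1
   cut 0.22 px 284.0 232.0 rows 213 251 cols 275 308 [576. 407.] [63. 55.] 61.2
```

View pics/w3.png

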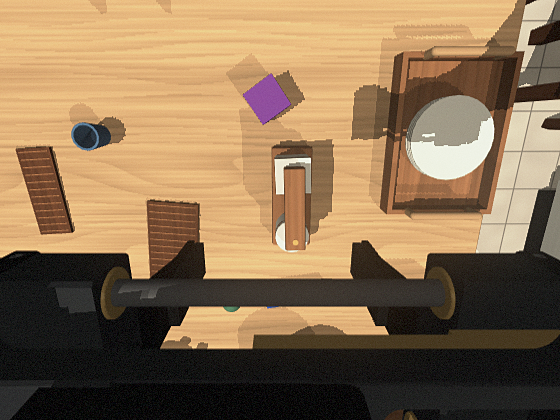

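Confirmed: the brown pick box is at px (294,207), bridging the white jars. The purple cube at (267,98) and the tray on the right stay put. Descending now.

```bash
python3 -c "
from h import *
go([.511,.409,.093],1.1)"
```

```text
shift [-4.0, 2.1, 24.7] twist -1.3 rows 5.0 j [55.0, 18.0, 10.0, -0.0, -83.0, -145.0]
```

Call:
carry_out(
  steps=[
    [[-4,2.1,5],-1.3],
    [[-4,2.1,10],-1.3],
    [[-4,2.1,15],-1.3],
    [[-4,2.1,19],-1.3],
    [[-4,2.1,19],-1.3],
    [[-4,2.1,21],-1.3],
    [[-4,2.1,23],-1.3],
    [[-4,2.1,24.7],-1.3],
    [[-4,2.1,24.7],-1.3],
    [[-4,2.1,24.7],-1.3],
  ],
  gripper=0.2,
)

```text
time_s: 6.25
tcp_pos: [0.5117, 0.4101, 0.095]
ee_rot: [[-1.0, -0.02, 0.002], [-0.02, 1.0, 0.003], [-0.002, 0.003, -1.0]]
wrist_force: [-0.3, 0.7, 1.2]
gripper_width: 0.602
```

Call:
carry_out(
  steps=[
    [[0,0,0],0],
    [[0,0,0],0],
    [[0,0,0],0],
    [[0,0,0],0],
    [[0,0,0],0],
    [[0,0,0],0],
    [[0,0,0],0],
  ],
  gripper=-1,
)

```text
time_s: 6.95
tcp_pos: [0.5119, 0.4103, 0.0956]
ee_rot: [[-1.0, -0.02, 0.002], [-0.02, 1.0, 0.003], [-0.002, 0.003, -1.0]]
wrist_force: [-1.4, 0.5, 4.7]
gripper_width: 0.321
```

Call:
carry_out(
  steps=[
    [[0,0,-1],0],
    [[0,0,-3],0],
    [[0,0,-6],0],
    [[0,0,-10],0],
    [[0,-5,-10],0],
    [[0,-10,-10],0],
    [[0,-15,-10],0],
    [[0,-20,-10],0],
    [[0,-25,-10],0],
    [[0,-30,-10],0],
    [[0,-35,-10],0],
    [[0,-39,-10],0],
    [[0,-41.8,-10],-2.6],
    [[0,-41.8,-10],-2.6],
    [[0,-41.8,-10],-2.6],
  ],
)

```text
time_s: 8.45
tcp_pos: [0.5198, -0.0086, 0.1942]
ee_rot: [[-0.998, -0.063, 0.002], [-0.063, 0.998, 0.004], [-0.002, 0.003, -1.0]]
wrist_force: [-0.2, 0.8, -1.1]
gripper_width: 0.318
```

```bash
python3 - <<'E'
from h import *
go([.510,-.0085,.0116],3.7)
save('wrist','w4.png')
look({'pick_box':.206,'mat_narrow':.006})
E
```

```text
shift [1.0, 0.0, 18.3] twist -0.1 rows 3.7 j [17.0, 13.0, -17.0, -0.0, -60.0, -103.0]
pick_box [ 0.517 -0.012  0.191] 0.91
   cut 0.78 px 278.0 234.0 rows 156 335 cols 249 307 [514.  -7.] [107.  30.] 3.6
   cut 0.88 px 278.0 134.0 rows 112 155 cols 254 303 [459. -10.] [48. 56.] 3.1
```

View pics/w4.png

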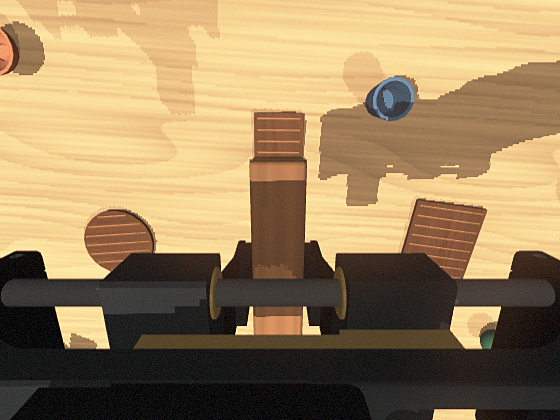

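Pick box is held straight at px (278,234), lined up over the narrow mat. Lowering.

Call:
carry_out(
  steps=[
    [[0.9,0,4],0],
    [[0.9,0,8],0],
    [[0.9,0,12],0],
    [[0.9,0,15],0],
    [[0.9,0,16.5],0],
    [[0.9,0,17.2],0],
    [[0.9,0,17.6],0],
    [[0.9,0,17.9],0],
    [[0.9,0,17.9],0],
    [[0.9,0,17.9],0],
  ],
)

```text
time_s: 9.7
tcp_pos: [0.512, -0.0068, 0.0159]
ee_rot: [[-0.998, -0.067, 0.004], [-0.067, 0.998, 0.004], [-0.004, 0.004, -1.0]]
wrist_force: [-0.2, -0.3, -1.1]
gripper_width: 0.316
```

Call:
carry_out(
  steps=[
    [[0,0,0.15],0],
    [[0,0,0.3],0],
    [[0,0,0.4],0],
    [[0,0,0.4],0],
  ],
)

```text
time_s: 10.1
tcp_pos: [0.5119, -0.0069, 0.0118]
ee_rot: [[-0.998, -0.067, 0.004], [-0.067, 0.998, 0.004], [-0.004, 0.004, -1.0]]
wrist_force: [0.9, 0.2, -1.5]
gripper_width: 0.32
```

Call:
carry_out(
  steps=[
    [[0,0,0.1],0],
    [[0,0,0.2],0],
    [[0,0,0.2],0],
  ],
)

```text
time_s: 10.4
tcp_pos: [0.5121, -0.0068, 0.0115]
ee_rot: [[-0.998, -0.067, 0.004], [-0.067, 0.998, 0.003], [-0.004, 0.003, -1.0]]
wrist_force: [-4.0, 1.0, 12.2]
gripper_width: 0.321
```

Contact made at 12 N. Releasing, rising, and returning to look at the stack.

Call:
carry_out(
  steps=[
    [[0,0,-0.1],0],
    [[0,0,-0.1],0],
    [[0,0,-0.1],0],
    [[0,0,-0.1],0],
    [[0,0,-0.5],0],
    [[0,0,-2],0],
    [[0,0,-6],0],
    [[0,0,-11],0],
    [[0,0,-16],0],
    [[0,0,-21],0],
    [[0,0,-26],0],
    [[0,0,-26],0],
  ],
  gripper=0.3,
)

```text
time_s: 11.6
tcp_pos: [0.5148, -0.0076, 0.2799]
ee_rot: [[-0.997, -0.068, 0.021], [-0.068, 0.998, 0.006], [-0.021, 0.004, -1.0]]
wrist_force: [0.0, 0.4, 0.4]
gripper_width: 0.648
```

```bash
python3 - <<'E'
from h import *
save('wrist','w5.png')
look({'pick_box':.03,'mat_narrow':.006})
go([.475,.405,.32],0)
E
```

```text
pick_box [ 0.511 -0.005  0.01 ] 0.63
mat_narrow [ 0.509 -0.004  0.001] 0.83
   cut 0.92 px 276.0 159.0 rows 113 215 cols 257 297 [498. -10.] [146.  56.] 3.4
shift [0.7, 41.4, -4.9] twist 3.9 rows 8.3 j [17.0, 9.0, -11.0, -0.0, -70.0, -103.0]
```

Call:
carry_out(
  steps=[
    [[0.7,41.4,-4.5],3.9],
    [[0.7,41.4,-4.5],3.9],
    [[0.7,41.4,-4.5],3.9],
    [[0.7,41.4,-4.5],3.9],
    [[0.7,41.4,-4.5],3.9],
    [[0.7,41.4,-4.5],3.9],
    [[0.7,41.4,-4.5],3.9],
    [[0.7,41.4,-4.5],3.9],
    [[0.7,41.4,-4.5],3.9],
    [[0.7,41.4,-4.5],3.9],
    [[0.7,41.4,-4.5],3.9],
    [[0.7,41.4,-4.5],3.9],
  ],
  gripper=1,
)

```text
time_s: 13.05
tcp_pos: [0.4754, 0.4031, 0.3155]
ee_rot: [[-1.0, 0.002, -0.0], [0.002, 1.0, 0.002], [0.0, 0.002, -1.0]]
wrist_force: [-0.1, 0.4, 0.8]
gripper_width: 0.998
```

```bash
python3 - <<'E'
from h import *
save('wrist','w6.png')
look({'jar_round':.09,'jar_square':.09,'snack_box':.04})
go([.558,.411,.052],0); go([.466,.410,.052],1.5)
E
```

```text
jar_round [0.558 0.411 0.04 ] 0.89
   cut 0.57 px 281.0 234.0 rows 213 255 cols 264 299 [552. 409.] [49. 63.] 89.8
   cut 0.21 px 281.0 173.0 rows 153 194 cols 262 301 [467. 409.] [55. 50.] 2.0
jar_square [ 0.362  0.374 -0.001] 0.73
jar_square [0.467 0.413 0.038] 0.68
   cut 0.78 px 255.0 94.0 rows 67 120 cols 230 279 [370. 377.] [48. 46.] 34.5
   cut 0.66 px 282.0 173.0 rows 151 194 cols 262 301 [466. 410.] [56. 51.] 2.0
snack_box [ 0.512  0.412 -0.001] 0.89
   cut 0.94 px 282.0 191.0 rows 142 246 cols 260 303 [510. 411.] [162.  63.] 0.2
shift [-8.2, 0.6, 26.4] twist -0.1 rows 5.5 j [55.0, 19.0, 10.0, -0.0, -80.0, -145.0]
shift [1.0, 0.5, 26.4] twist -1.6 rows 5.3 j [55.0, 19.0, 10.0, -0.0, -80.0, -145.0]
```

View pics/w6.png

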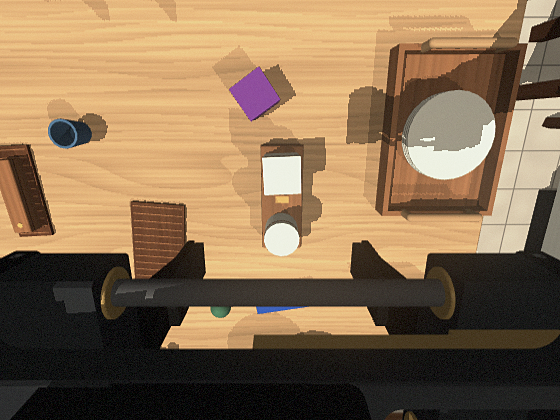

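View: round jar lid at px (282,237), square jar at (282,174), pick box resting on the narrow mat. I'll take the round jar.

Call:
carry_out(
  steps=[
    [[-4,0.7,4],0],
    [[-8.2,0.7,9],0],
    [[-8.2,0.7,14],0],
    [[-8.2,0.7,18],0],
    [[-8.2,0.7,19],0],
    [[-8.2,0.7,22],0],
    [[-8.2,0.7,24],0],
    [[-8.2,0.7,25.5],0],
    [[-8.2,0.7,26.4],0],
    [[-8.2,0.7,26.4],0],
    [[-8.2,0.7,26.4],0],
  ],
  gripper=1,
)

```text
time_s: 14.5
tcp_pos: [0.5582, 0.4122, 0.0535]
ee_rot: [[-1.0, 0.001, 0.002], [0.001, 1.0, 0.004], [-0.002, 0.004, -1.0]]
wrist_force: [-0.0, -0.3, -0.7]
gripper_width: 1.001
```

Call:
carry_out(
  steps=[
    [[0,0,0],0],
    [[0,0,0],0],
    [[0,0,0],0],
    [[0,0,0],0],
    [[0,0,0],0],
    [[0,0,0],0],
    [[0,0,0],0],
  ],
  gripper=-1,
)

```text
time_s: 15.2
tcp_pos: [0.5581, 0.4119, 0.0536]
ee_rot: [[-1.0, 0.001, 0.002], [0.001, 1.0, 0.003], [-0.002, 0.003, -1.0]]
wrist_force: [-0.7, -1.5, 2.2]
gripper_width: 0.561
```

Call:
carry_out(
  steps=[
    [[0,0,-1],0],
    [[0,0,-3],0],
    [[0,0,-7],0],
    [[0,0,-11],0],
    [[0,-4,-15],0],
    [[-0.5,-9,-15],0],
    [[-1,-14,-15],0],
    [[-1.5,-19,-15],0],
    [[-2,-24,-15],0],
    [[-2.5,-29,-15],0],
    [[-3,-34,-15],0],
    [[-3.5,-39,-15],0],
    [[-4,-44,-15],0],
    [[-4.6,-49,-15],0],
    [[-4.6,-54,-15],0],
    [[-4.6,-58,-15],0],
    [[-4.6,-61.7,-15],0],
    [[-4.6,-61.7,-15],0],
    [[-4.6,-61.7,-15],0],
  ],
)

```text
time_s: 17.1
tcp_pos: [0.6029, -0.2064, 0.2013]
ee_rot: [[-1.0, 0.003, 0.002], [0.003, 1.0, 0.004], [-0.002, 0.004, -1.0]]
wrist_force: [1.0, -0.5, -1.9]
gripper_width: 0.566
```

```bash
python3 - <<'E'
from h import *
save('wrist','w7.png')
look({'jar_round':.24,'mat_round':.006,'sauce_bottle':.075})
go([.604,-.205,.0196],0)
E
```

```text
jar_round [ 0.603 -0.205  0.185] 0.6
   cut 0.74 px 278.0 266.0 rows 210 331 cols 227 327 [ 595. -205.] [62. 46.] 5.4
mat_round [ 0.601 -0.205  0.002] 0.81
   cut 0.73 px 278.0 183.0 rows 151 213 cols 243 313 [ 601. -203.] [86. 77.] 90.0
sauce_bottle [ 0.712 -0.105 -0.005] 0.84
   cut 0.7 px 359.0 264.0 rows 255 276 cols 347 367 [ 674. -116.] [30. 14.] 46.1
   cut 0.53 px 278.0 265.0 rows 210 332 cols 228 327 [ 687. -204.] [146. 107.] 3.3
shift [-0.0, -0.1, 18.2] twist 0.0 rows 3.6 j [-4.0, 24.0, 1.0, -0.0, -66.0, -86.0]
```

View pics/w7.png

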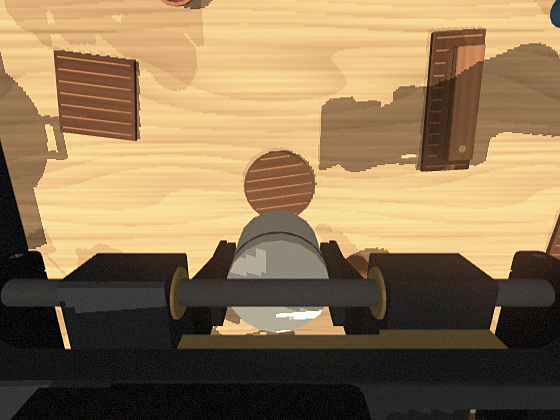

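Round jar held at px (278,266) over the round mat at (278,183); the bottle at (370,262) is clear. Lowering.

Call:
carry_out(
  steps=[
    [[0,0.1,4],0],
    [[0,0.1,8],0],
    [[0,0.1,12],0],
    [[0,0.1,15],0],
    [[0,0.1,16.5],0],
    [[0,0.1,17.4],0],
    [[0,0.1,17.8],0],
    [[0,0.1,17.8],0],
    [[0,0.1,17.8],0],
  ],
)

```text
time_s: 18.35
tcp_pos: [0.6047, -0.2031, 0.025]
ee_rot: [[-1.0, -0.001, 0.005], [-0.001, 1.0, 0.003], [-0.005, 0.003, -1.0]]
wrist_force: [0.2, 0.0, -2.9]
gripper_width: 0.566
```

Call:
carry_out(
  steps=[
    [[0,0,0.15],0],
    [[0,0,0.3],0],
    [[0,0,0.3],0],
  ],
)

```text
time_s: 18.65
tcp_pos: [0.6048, -0.2031, 0.0223]
ee_rot: [[-1.0, -0.001, 0.005], [-0.001, 1.0, 0.003], [-0.005, 0.003, -1.0]]
wrist_force: [-0.2, 0.1, -2.3]
gripper_width: 0.568
```

Call:
carry_out(
  steps=[
    [[0,0,0.1],0],
    [[0,0,0.2],0],
    [[0,0,0.3],0],
    [[0,0,0.3],0],
  ],
)

```text
time_s: 19.05
tcp_pos: [0.6049, -0.2031, 0.0196]
ee_rot: [[-1.0, -0.001, 0.005], [-0.001, 1.0, 0.003], [-0.005, 0.003, -1.0]]
wrist_force: [0.1, 1.7, 0.3]
gripper_width: 0.566
```

Call:
carry_out(
  steps=[
    [[0,0,0.1],0],
    [[0,0,0.15],0],
    [[0,0,0.15],0],
  ],
)

```text
time_s: 19.35
tcp_pos: [0.6049, -0.2031, 0.0195]
ee_rot: [[-1.0, -0.001, 0.005], [-0.001, 1.0, 0.003], [-0.005, 0.003, -1.0]]
wrist_force: [-2.5, 1.9, 6.2]
gripper_width: 0.564
```

Contact. Releasing and rising, then going back to the stack.

Call:
carry_out(
  steps=[
    [[0,0,-0.1],0],
    [[0,0,-0.1],0],
    [[0,0,-0.1],0],
    [[0,0,-0.1],0],
    [[0,0,-0.1],0],
    [[0,0,-1],0],
    [[0,0,-4],0],
    [[0,0,-9],0],
    [[0,0,-14],0],
    [[0,0,-19],0],
    [[0,5,-23],0],
    [[1,10,-23],0],
    [[2,15,-23],0],
    [[3,20,-23],0],
    [[3,20,-23],0],
    [[3,20,-23],0],
  ],
  gripper=1,
)

```text
time_s: 20.95
tcp_pos: [0.5731, -0.0018, 0.2509]
ee_rot: [[-1.0, -0.005, 0.006], [-0.005, 1.0, 0.003], [-0.006, 0.003, -1.0]]
wrist_force: [0.5, 0.5, 0.3]
gripper_width: 0.997
```

```bash
python3 - <<'E'
from h import *
save('wrist','w8.png')
look({'jar_round':.056,'mat_round':.006,'pick_box':.03,'mat_narrow':.006})
go([.467,.4115,.20],2)
E
```

```text
jar_round [ 0.604 -0.199  0.006] 0.62
mat_round [ 0.597 -0.205 -0.001] 0.73
   cut 0.58 px 140.0 192.0 rows 167 226 cols 102 165 [ 599. -201.] [86. 75.] 32.3
pick_box [ 0.512 -0.007  0.009] 0.85
pick_box [ 0.703  0.42  -0.001] 0.58
   cut 0.74 px 273.0 129.0 rows 82 177 cols 259 286 [512. -10.] [115.  28.] 3.6
mat_narrow [ 0.512 -0.006 -0.001] 0.73
   cut 0.79 px 271.0 122.0 rows 67 186 cols 246 295 [510. -11.] [152.  58.] 3.5
shift [10.7, 41.6, 5.0] twist -2.0 rows 8.6 j [16.0, 16.0, -5.0, -0.0, -69.0, -106.0]
```

View pics/w8.png

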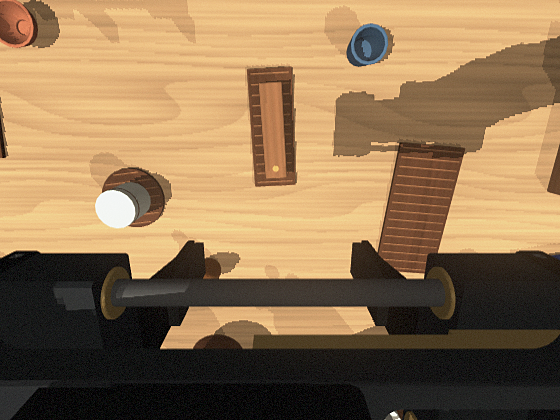

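The pick box is centred on its mat at px (272,127) and the round jar stands on its mat at (130,200). Square jar next.

Call:
carry_out(
  steps=[
    [[10.7,41.6,3],-2],
    [[10.7,41.6,3],-2],
    [[10.7,41.6,3],-2],
    [[10.7,41.6,3],-2],
    [[10.7,41.6,3],-2],
    [[10.7,41.6,3],-2],
    [[10.7,41.6,3],-2],
    [[10.7,41.6,3],-2],
    [[10.7,41.6,3],-2],
    [[10.7,41.6,3],-2],
    [[10.7,41.6,3],-2],
    [[10.7,41.6,3],-2],
  ],
)

```text
time_s: 22.6
tcp_pos: [0.4671, 0.4105, 0.2202]
ee_rot: [[-0.999, -0.034, 0.005], [-0.034, 0.999, 0.002], [-0.005, 0.002, -1.0]]
wrist_force: [0.7, 0.1, -0.2]
gripper_width: 1.001
```

```bash
python3 - <<'E'
from h import *
r.capture('wrist'); look({'jar_square':.09})
go([.467,.4115,.053],2)
E
```

```text
jar_square [0.47  0.412 0.04 ] 0.66
jar_square [ 0.364  0.372 -0.002] 0.61
   cut 0.86 px 245.0 92.0 rows 58 126 cols 212 277 [369. 377.] [47. 45.] 34.3
   cut 0.85 px 276.0 195.0 rows 168 223 cols 251 301 [465. 409.] [57. 51.] 1.9
shift [0.1, 0.1, 16.8] twist -0.1 rows 3.4 j [56.0, 22.0, -1.0, 0.0, -68.0, -144.0]
```

Call:
carry_out(
  steps=[
    [[0,0,4],0],
    [[0,0,8],0],
    [[0,0,10],0],
    [[0,0,12.5],0],
    [[0,0,14.5],0],
    [[0,0,16],0],
    [[0,0,16.8],0],
    [[0,0,16.8],0],
    [[0,0,16.8],0],
  ],
)

```text
time_s: 23.65
tcp_pos: [0.4688, 0.411, 0.0534]
ee_rot: [[-0.999, -0.033, 0.006], [-0.033, 0.999, 0.004], [-0.006, 0.004, -1.0]]
wrist_force: [0.2, -0.0, 0.1]
gripper_width: 1.001
```

Call:
carry_out(
  steps=[
    [[0,0,0],0],
    [[0,0,0],0],
    [[0,0,0],0],
    [[0,0,0],0],
    [[0,0,0],0],
    [[0,0,0],0],
    [[0,0,0],0],
  ],
  gripper=-1,
)

```text
time_s: 24.35
tcp_pos: [0.4687, 0.4107, 0.0535]
ee_rot: [[-0.999, -0.033, 0.006], [-0.033, 0.999, 0.003], [-0.006, 0.003, -1.0]]
wrist_force: [-0.2, -1.3, 1.5]
gripper_width: 0.57
```

Call:
carry_out(
  steps=[
    [[0,0,-1],0],
    [[0,0,-3],0],
    [[0,0,-7],0],
    [[0,0,-11],0],
    [[0,-4,-15],0],
    [[0,-9,-15],0],
    [[0,-14,-15],0],
    [[0,-19,-15],0],
    [[0,-24,-15],0],
    [[0,-29,-15],0],
    [[0,-34,-15],0],
    [[0,-39,-15],0],
    [[0,-44,-15],0],
    [[0,-49,-15],3],
    [[0,-54,-15],6],
    [[0,-59,-15],9.6],
    [[0,-64,-15],9.6],
    [[-0.3,-69,-15],9.6],
    [[-0.3,-74,-15],9.6],
    [[-0.3,-78,-15],9.6],
  ],
)

```text
time_s: 26.35
tcp_pos: [0.4962, -0.3715, 0.2014]
ee_rot: [[-0.991, 0.135, 0.006], [0.135, 0.991, 0.003], [-0.006, 0.004, -1.0]]
wrist_force: [1.4, 0.9, -1.8]
gripper_width: 0.572
```

```bash
python3 - <<'E'
from h import *
r.capture('wrist')
look({'jar_square':.24,'mat_square':.006})
go([.499,-.410,.12],-7.7)
E
```

```text
jar_square [ 0.494 -0.37   0.19 ] 0.63
   cut 0.94 px 278.0 265.0 rows 210 332 cols 223 332 [ 487. -370.] [49. 62.] 82.0
mat_square [ 0.501 -0.411  0.004] 0.68
   cut 0.7 px 245.0 186.0 rows 157 225 cols 210 282 [ 500. -407.] [86. 85.] 82.2
shift [-0.8, -4.1, 8.1] twist -0.1 rows 1.8 j [-22.0, 22.0, -2.0, -0.0, -65.0, -76.0]
```

Call:
carry_out(
  steps=[
    [[-0.9,-4.1,0],0],
    [[-0.9,-4.1,4],0],
    [[-0.9,-4.1,8],0],
    [[-0.9,-4.1,12],0],
    [[-0.9,-4.1,15],0],
    [[-0.9,-4.1,16.5],0],
    [[-0.9,-4.1,17.3],0],
    [[-0.9,-4.1,17.6],0],
    [[-0.9,-4.1,17.6],0],
    [[-0.9,-4.1,17.6],0],
  ],
)

```text
time_s: 27.6
tcp_pos: [0.5014, -0.4107, 0.0265]
ee_rot: [[-0.991, 0.135, 0.008], [0.135, 0.991, 0.002], [-0.008, 0.003, -1.0]]
wrist_force: [0.1, -0.3, -0.5]
gripper_width: 0.567
```

Call:
carry_out(
  steps=[
    [[0,0,0.15],0],
    [[0,0,0.3],0],
    [[0,0,0.4],0],
    [[0,0,0.4],0],
  ],
)

```text
time_s: 28.0
tcp_pos: [0.5012, -0.4107, 0.0224]
ee_rot: [[-0.991, 0.135, 0.008], [0.135, 0.991, 0.003], [-0.007, 0.004, -1.0]]
wrist_force: [0.0, 0.1, -1.9]
gripper_width: 0.571
```

Call:
carry_out(
  steps=[
    [[0,0,0.1],0],
    [[0,0,0.2],0],
    [[0,0,0.3],0],
    [[0,0,0.35],0],
    [[0,0,0.35],0],
  ],
)

```text
time_s: 28.5
tcp_pos: [0.5012, -0.4107, 0.0195]
ee_rot: [[-0.991, 0.135, 0.008], [0.135, 0.991, 0.002], [-0.007, 0.003, -1.0]]
wrist_force: [-1.1, 1.5, 2.8]
gripper_width: 0.573
```

Contact again. Releasing, then to the snack box with a look back on the way.

Call:
carry_out(
  steps=[
    [[0,0,0],0],
    [[0,0,0],0],
    [[0,0,0],0],
    [[0,0,0],0],
    [[0,0,0],0],
    [[0,0,-1],0],
    [[0,0,-4],0],
    [[0,0,-9],0],
    [[0,0,-14],0],
    [[0,0,-19],0],
    [[0,5,-23],0],
    [[0,10,-23],0],
    [[0,15,-23],-4],
    [[0,20,-23],-7.7],
    [[0,20,-23],-7.7],
    [[0,20,-23],-7.7],
  ],
  gripper=1,
)

```text
time_s: 30.1
tcp_pos: [0.5268, -0.2114, 0.2514]
ee_rot: [[-1.0, -0.002, 0.009], [-0.002, 1.0, 0.002], [-0.009, 0.002, -1.0]]
wrist_force: [0.0, -0.2, -0.1]
gripper_width: 1.002
```

```bash
python3 - <<'E'
from h import *
save('wrist','w9.png')
look({'jar_square':.056,'mat_square':.006,'jar_round':.056})
go([.49,.41,.25],0)
E
```

```text
jar_square [ 0.5   -0.41   0.004] 0.71
   cut 0.72 px 118.0 160.0 rows 137 185 cols 88 148 [ 497. -402.] [70. 56.] 82.1
   cut 0.56 px 141.0 150.0 rows 121 191 cols 98 164 [ 499. -410.] [86. 88.] 83.5
jar_round [ 0.605 -0.2    0.005] 0.68
jar_round [ 0.511 -0.008 -0.003] 0.37
   cut 0.82 px 283.0 237.0 rows 214 261 cols 265 302 [ 596. -206.] [48. 65.] 89.8
shift [3.8, 62.4, 0.1] twist -0.2 rows 12.5 j [-6.0, 15.0, -5.0, -0.0, -69.0, -84.0]
```

View pics/w9.png

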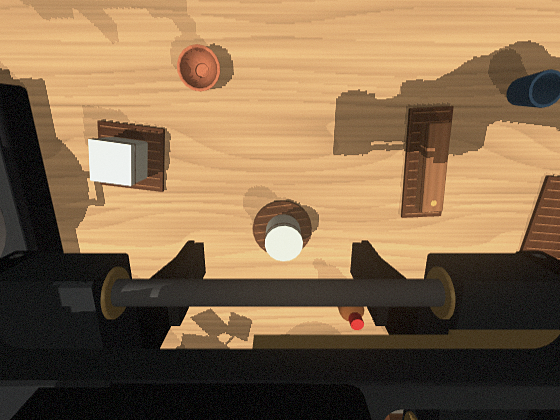

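The square jar is on its mat at px (118,160), the round jar on its own at (283,237), and the bottle is upright at (355,318). Now the snack box.

Call:
carry_out(
  steps=[
    [[3.8,62.4,0],0],
    [[3.8,62.4,0],0],
    [[3.8,62.4,0],0],
    [[3.8,62.4,0],0],
    [[3.8,62.4,0],0],
    [[3.8,62.4,0],0],
    [[3.8,62.4,0],0],
    [[3.8,62.4,0],0],
    [[3.8,62.4,0],0],
    [[3.8,62.4,0],0],
    [[3.8,62.4,0],0],
    [[3.8,62.4,0],0],
    [[3.8,62.4,0],0],
    [[3.8,62.4,0],0],
    [[3.8,62.4,0],0],
    [[3.8,62.4,0],0],
  ],
)

```text
time_s: 32.05
tcp_pos: [0.4903, 0.4086, 0.2511]
ee_rot: [[-1.0, 0.004, 0.007], [0.004, 1.0, 0.002], [-0.007, 0.002, -1.0]]
wrist_force: [-1.1, -0.7, -0.5]
gripper_width: 1.003
```

```bash
python3 - <<'E'
from h import *
save('wrist','w10.png')
look({'snack_box':.04})
go([.511,.411,.012],.2)
E
```

```text
snack_box [0.512 0.413 0.001] 0.63
   cut 0.56 px 278.0 193.0 rows 134 255 cols 253 303 [512. 410.] [ 62. 161.] 89.9
shift [-1.9, 0.2, 24.0] twist -0.4 rows 4.8 j [54.0, 22.0, 5.0, 0.0, -72.0, -145.0]
```

View pics/w10.png

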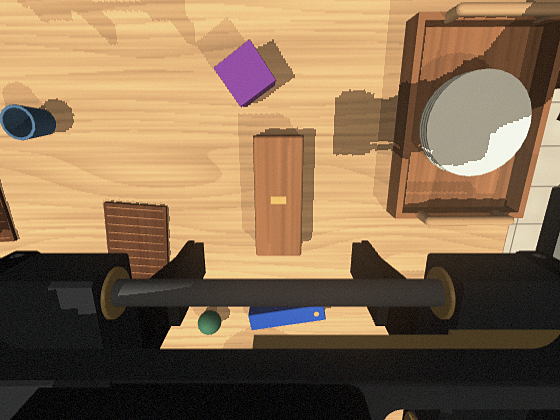

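Snack box is clear at px (278,195); the tray on the right leaves room. Grasping.

Call:
carry_out(
  steps=[
    [[-2,0.2,4],0],
    [[-2,0.2,9],0],
    [[-2,0.2,14],0],
    [[-2,0.2,17],0],
    [[-2,0.2,19.5],0],
    [[-2,0.2,21.5],0],
    [[-2,0.2,23],0],
    [[-2,0.2,23.9],0],
    [[-2,0.2,23.9],0],
    [[-2,0.2,23.9],0],
  ],
)

```text
time_s: 33.2
tcp_pos: [0.5127, 0.4116, 0.0137]
ee_rot: [[-1.0, 0.004, 0.009], [0.004, 1.0, 0.004], [-0.009, 0.004, -1.0]]
wrist_force: [0.2, 1.4, 0.1]
gripper_width: 1.004
```

Call:
carry_out(
  steps=[
    [[0,0,0],0],
    [[0,0,0],0],
    [[0,0,0],0],
    [[0,0,0],0],
    [[0,0,0],0],
    [[0,0,0],0],
    [[0,0,0],0],
  ],
  gripper=-1,
)

```text
time_s: 33.9
tcp_pos: [0.5126, 0.4113, 0.0141]
ee_rot: [[-1.0, 0.004, 0.008], [0.004, 1.0, 0.003], [-0.008, 0.003, -1.0]]
wrist_force: [-1.5, -1.7, 4.9]
gripper_width: 0.711
```

Call:
carry_out(
  steps=[
    [[0,0,-1],0],
    [[0,0,-3],0],
    [[0,0,-7],0],
    [[0,0,-11],0],
    [[-2,-4,-14],0],
    [[-4,-8,-14],1],
    [[-6,-12,-14],3],
    [[-8,-16,-14],4.8],
    [[-10,-20,-14],4.8],
    [[-11.1,-21.4,-14],4.8],
    [[-11.1,-21.4,-14],4.8],
    [[-11.1,-21.4,-14],4.8],
  ],
)

```text
time_s: 35.1
tcp_pos: [0.6214, 0.1966, 0.1539]
ee_rot: [[-0.996, 0.088, 0.008], [0.088, 0.996, 0.004], [-0.007, 0.004, -1.0]]
wrist_force: [-0.3, 0.9, -2.7]
gripper_width: 0.711
```

```bash
python3 - <<'E'
from h import *
save('wrist','w11.png')
look({'snack_box':.18,'mat_large':.006})
go([.6225,.197,.0201],-5)
E
```

```text
snack_box [0.621 0.197 0.141] 0.89
   cut 0.92 px 277.0 210.0 rows 113 334 cols 208 346 [599. 200.] [ 61. 115.] 85.0
mat_large [0.621 0.198 0.138] 0.16
   cut 0.68 px 280.0 107.0 rows 100 112 cols 234 323 [533. 207.] [88. 11.] 85.0
shift [-0.0, -0.1, 13.4] twist 0.1 rows 2.7 j [32.0, 27.0, -1.0, 0.0, -61.0, -127.0]
```

View pics/w11.png

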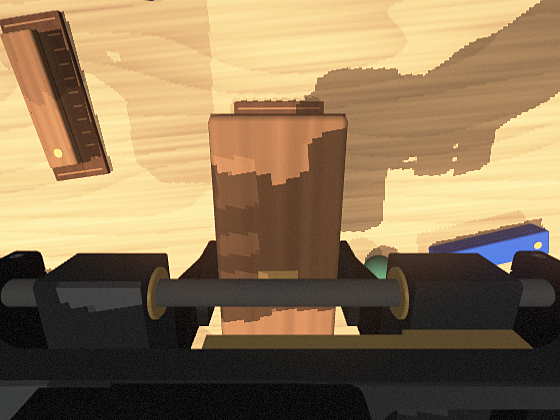

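The snack box is aligned over the large mat, with the near mat edge at px row 101 and cols 234-323 (extrapolates to (0.622, 0.199)). Lowering.

Call:
carry_out(
  steps=[
    [[0,0,3],0],
    [[0,0,6],0],
    [[0,0,9],0],
    [[0,0,11],0],
    [[0,0,12.2],0],
    [[0,0,12.8],0],
    [[0,0,12.8],0],
    [[0,0,12.8],0],
  ],
)

```text
time_s: 36.15
tcp_pos: [0.6229, 0.1987, 0.0276]
ee_rot: [[-0.996, 0.085, 0.01], [0.085, 0.996, 0.004], [-0.01, 0.005, -1.0]]
wrist_force: [1.8, -0.3, -3.1]
gripper_width: 0.713
```

Call:
carry_out(
  steps=[
    [[0,0,0.15],0],
    [[0,0,0.3],0],
    [[0,0,0.4],0],
    [[0,0,0.4],0],
  ],
)

```text
time_s: 36.55
tcp_pos: [0.6229, 0.1986, 0.0237]
ee_rot: [[-0.996, 0.085, 0.01], [0.085, 0.996, 0.004], [-0.01, 0.005, -1.0]]
wrist_force: [0.2, -0.5, -2.6]
gripper_width: 0.709
```

Call:
carry_out(
  steps=[
    [[0,0,0.1],0],
    [[0,0,0.2],0],
    [[0,0,0.3],0],
    [[0,0,0.4],0],
    [[0,0,0.4],0],
  ],
)

```text
time_s: 37.05
tcp_pos: [0.623, 0.1986, 0.0202]
ee_rot: [[-0.996, 0.085, 0.01], [0.085, 0.996, 0.004], [-0.01, 0.005, -1.0]]
wrist_force: [-0.9, 0.7, 2.8]
gripper_width: 0.711
```

Contact. Releasing, then rising to a central view for the last checks.

Call:
carry_out(
  steps=[
    [[0,0,0],0],
    [[0,0,0],0],
    [[0,0,0],0],
    [[0,0,0],0],
    [[0,0,0],0],
    [[0,0,-1],0],
    [[0,0,-4],0],
    [[0,0,-9],0],
    [[0,0,-14],0],
    [[0,0,-19],0],
    [[2,-4,-24],0],
    [[4,-8,-29],-3],
    [[6,-12,-33],-5],
    [[6,-16,-36],-5],
    [[6,-18,-36],-5],
    [[6,-18,-36],-5],
    [[6,-18,-36],-5],
  ],
  gripper=1,
)

```text
time_s: 38.75
tcp_pos: [0.5438, 0.0218, 0.3807]
ee_rot: [[-1.0, 0.0, 0.014], [0.0, 1.0, 0.005], [-0.014, 0.005, -1.0]]
wrist_force: [-0.1, -0.1, -0.1]
gripper_width: 0.997
```

```bash
python3 - <<'E'
from h import *
save('wrist','w12.png'); H={'snack_box':.046,'mat_large':.006,'pick_box':.03,'mat_narrow':.006,'jar_round':.056,'mat_round':.006,'jar_square':.056,'mat_square':.006,'tea_cup':.042,'sauce_bottle':.075}
look(H); print('---top'); save('top','top1.png'); look(H,'top'); save('scene','scene1.png')
a=cv2.imread('pics/top1.png')[110:310,90:470]
cv2.imwrite('pics/top1c.png',cv2.resize(a,None,fx=2.1,fy=2.1,interpolation=2))
E
```

```text
snack_box [0.623 0.197 0.003] 0.72
   cut 0.74 px 376.0 204.0 rows 161 252 cols 349 403 [616. 192.] [ 74. 161.] 85.0
   cut 0.74 px 159.0 189.0 rows 172 216 cols 131 177 [ 587. -178.] [78. 65.] 37.2
   cut 0.96 px 362.0 185.0 rows 151 247 cols 342 403 [617. 197.] [ 87. 186.] 84.7
pick_box [ 0.511 -0.008  0.008] 0.76
pick_box [0.703 0.424 0.   ] 0.73
   cut 0.92 px 487.0 244.0 rows 232 252 cols 451 518 [691. 408.] [ 40. 123.] 8.0
   cut 0.7 px 259.0 143.0 rows 109 177 cols 249 269 [510.  -5.] [112.  29.] 2.7
mat_narrow [ 0.51  -0.006 -0.002] 0.92
   cut 0.93 px 259.0 137.0 rows 96 184 cols 240 278 [508.  -7.] [149.  59.] 3.1
jar_round [ 0.606 -0.202  0.007] 0.57
   cut 0.78 px 148.0 199.0 rows 183 216 cols 129 167 [ 598. -192.] [48. 69.] 26.4
   cut 0.48 px 376.0 203.0 rows 161 252 cols 349 403 [614. 189.] [ 70. 158.] 85.1
mat_round [ 0.599 -0.206 -0.001] 0.95
   cut 0.62 px 159.0 190.0 rows 172 217 cols 131 177 [ 599. -196.] [86. 73.] 34.3
jar_square [ 0.501 -0.406  0.007] 0.84
   cut 0.76 px 20.0 139.0 rows 121 156 cols 0 41 [ 501. -383.] [67. 55.] 81.7
   cut 0.67 px 505.0 47.0 row
[... 1198 characters left out ...]
x 350.0 193.0 rows 184 203 cols 341 359 [ 600. -202.] [51. 63.] 73.7
mat_round [ 0.602 -0.205  0.001] 0.68
   cut 0.84 px 348.0 198.0 rows 183 209 cols 336 362 [ 604. -205.] [84. 82.] 2.0
jar_square [0.365 0.371 0.001] 0.91
jar_square [ 0.501 -0.41  -0.001] 0.66
   cut 0.87 px 418.0 231.0 rows 222 240 cols 408 427 [ 496. -405.] [57. 55.] 89.7
   cut 0.8 px 155.0 260.0 rows 249 272 cols 143 167 [363. 366.] [63. 63.] 33.1
mat_square [ 0.501 -0.405  0.001] 0.88
   cut 0.58 px 410.0 235.0 rows 218 247 cols 400 427 [ 500. -409.] [83. 86.] 84.2
tea_cup [ 0.413  0.101 -0.002] 0.67
   cut 0.71 px 247.0 248.0 rows 242 255 cols 241 252 [415. 101.] [39. 33.] 4.1
sauce_bottle [ 0.709 -0.104  0.   ] 0.44
```

View pics/w12.png

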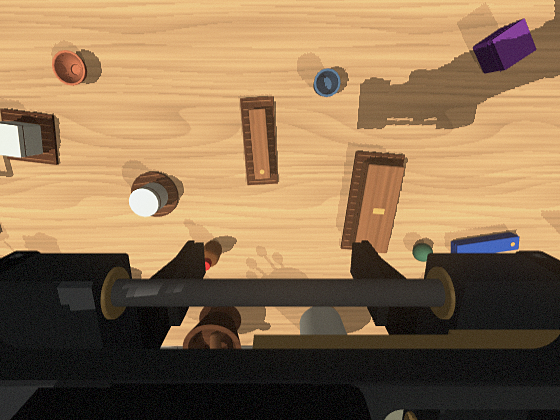

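View pics/scene1.png

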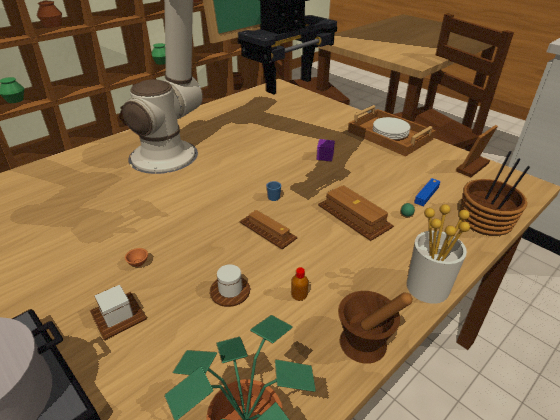

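All four pieces stand upright on their mats, and the cup and bottle are where they were. Handing in.

```bash
python3 -c "
from station import r
print(r.finish_job())"
```

```text
the job is handed in; nothing more can be done
None
```

I took the stack apart in the order pick box, round jar, square jar, snack box. Each piece was lowered onto its own mat until the wrist force showed contact, then released. The job was handed in at about 40 s of robot time; hand-in gives no verdict.

**Position:** The last wrist and top pictures put each piece within about 8 mm of its mat's centre, mostly within 5 mm, against the 12 mm limit. The networks' own scatter is about 4 mm.
- The largest single reading was 8 mm for the round jar, from one wrist estimate. The top view put it within 2 mm.
- The snack box read 6 mm off in the top view and about 1 mm off in the wrist view.

**Angle and stance:** Measured yaws of the boxes and mats agree within about 1°. The square jar's yaw was only measured roughly after placing; I set it by the tool's heading. The pictures show every piece upright and released, with the gripper well clear.

**Bystanders:** The tea cup and sauce bottle read the same as at the start to within network noise, and both are upright. The blue and purple look-alikes were not touched.

**Checks that disagreed:** A few low-confidence network cut-outs mixed up pieces and mats, such as the round jar's mat reported as a snack box. I discarded these after looking at the pictures.

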